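# Find and seat the rocking bird house cover

## Task

Three of the four round covers in the front of the bird house are firm, but one rocks. Feel for it by pressing with the fingertips near the rims until you have tipped the one that rocks, then press that cover down at its middle until it is fully home and lies level, and take the hand away. Only press: lift no cover out, and leave the other things on the bench where they lie.

Things in the scene. Friction and masses are not known exactly. Their poses are not given: they have to be found in the camera images.
- house: Half-built pale bird house on its back on a green turntable 320 mm across; both fixed. Origin: turntable centre at bench level, under the centre of the 215 x 215 mm front board, which faces up 127 mm above the bench. x points to the gable (one dark roof board), which reaches 215 mm out, up to 135 mm high; z up. Four 74 mm round recesses at x, y = +-50 mm hold the covers.
- cover_1: The cover at x, y = -50, 50 mm of the house: loose brown wooden disc 68 mm across, 18 mm thick, flat brass dot at the middle of its top. Origin: centre of its underside, 117 mm above the bench at the start (top at 135 mm, 8 mm proud of the board); z is its upward axis. 50 g. Three covers lie firm and do not give; one, any of them, looks the same but rocks (see stud).
- cover_2: The cover at x, y = -50, -50 mm of the house: loose brown wooden disc 68 mm across, 18 mm thick, flat brass dot at the middle of its top. Origin: centre of its underside, 117 mm above the bench at the start (top at 135 mm, 8 mm proud of the board); z is its upward axis. Identical to the others.
- cover_3: The cover at x, y = 50, 50 mm of the house: loose brown wooden disc 68 mm across, 18 mm thick, flat brass dot at the middle of its top. Origin: centre of its underside, 117 mm above the bench at the start (top at 135 mm, 8 mm proud of the board); z is its upward axis. Identical to the others.
- cover_4: The cover at x, y = 50, -50 mm of the house: loose brown wooden disc 68 mm across, 18 mm thick, flat brass dot at the middle of its top. Origin: centre of its underside, 117 mm above the bench at the start (top at 135 mm, 8 mm proud of the board); z is its upward axis. Identical to the others.
- stud (a joint): Travel of the hidden 9 mm stud on which the rocking cover balances level: 0 at the start, 0.0045 m or more when home. 1 to 8 N pressed 25 to 30 mm from that cover's centre tips it about 0.15 rad (pressed rim down 4.5 mm, opposite rim up); let go, it drops back level. About 15 N (20 is ample) on its middle drives the stud in, the cover sinks 4.5 mm onto its seat and it stays.
- plane: Loose steel block plane with brass knob, 160 x 50 mm, 58 mm high, on the bench. Origin: centre of its underside; x along its length. To be left alone.
- dowels: Loose bundle of three oak perch dowels, each 12 mm thick and 150 mm long, banded, lying on the bench. Origin: centre of its underside; x along the dowels. To be left alone.
- hook: Loose brass hook, 80 mm long, 5 mm thick, flat on the bench. Origin: about its middle, at bench level. To be left alone.
- eye: Loose brass screw eye, 45 mm long, 5 mm thick, flat on the bench. Origin: about its middle, at bench level. To be left alone.
Things that resemble listed ones, but are neither listed nor needed, are in the scene too. Leave any green look-alike of the cover_4 alone.

How it is judged:
By the outcome, as a careful person would: the job done as asked, in the order asked, and still so for the second after the job is handed in, with the robot touching nothing.
It also fails if it takes over 48 s, if anything falls off the work surface, if the arm or the gripper's body presses on something with over 40 N, if the wrist force passes 120 N, or if a joint passes its speed limit or range.

## Robot

A 6-joint arm with a two-finger parallel gripper is mounted at the origin on the work surface. World frame = base frame: x ahead of the robot, y to its left, z up, the work surface at z = 0. Lengths are in m, angles in rad, forces in N, time in s.
With the tool pointing down it reaches from about 0.35 to 0.85 m from the base axis. Payload 8.1 kg.
Tool frame: the origin (TCP) lies midway between the tips of the shut fingers; the grasp point (between the pads) lies 19 mm behind it; y points along the fingers, x is the direction in which the jaws open and shut, and the axes are right-handed (so a half turn about y gives the same grasp; the last joint's range is limited). The gripper opens to 85 mm and grips with 20 to 120 N. Pads are 22 mm wide; open, the fingers measure 114 mm over their backs; the gripper's body (76 mm by 85 mm) begins 54 mm behind the grasp point. The pads swing forward as they close: fully open they stand 13 mm farther back than shut.
Start: joints at [1.149, 0.13, 1.488, -0, 1.523, -0.085], TCP at [0.198, 0.566, 0.231] pointing down, gripper open.
Joint ranges: [-2.96, 2.96], [-0.89, 2.26], [0.02, 2.5], [-1.34, 4.48], [0, 2.73], [-2.66, 2.66]. Speed limits (rad/s): [2.39, 2.39, 2.79, 3.14, 3.14, 3.14].

## Interface

Orientations are given as a unit quaternion [x, y, z, w].
In Python, from bench import monitor, imaging, r gives the robot as it stands.
- The arm moves only by the tool step_arm, never from a script. Its argument "rows" is one flat list of numbers, 7 for each row, row after row: the opening in per cent of the stroke, from 0 (shut) to 100 (fully open), then the shift along the world's x, y, z in m, then the turn, a rotation vector about the world's x, y, z in rad. A call has 1 to 8 rows; each row shifts and turns the commanded pose from where the row before left it; what a row does not reach is not made up. A row lasts 1/12 s, in which the tool goes at most 41.7 mm and 7.16 degrees, less where a joint would pass 70% of its speed; a pose out of reach is approached as far as the arm can. A call with a gripper value outside its range is refused whole. The fingers move at their own pace and stop on an object; the grip force is fixed at half the most. Time passes only in rows, so rows that do not move let the fingers close. It gives the time, the measured TCP pose, the force and the opening at its end, in the units of the state.
- monitor.read_state(): the state, without advancing time (a new reading comes with each control period).
- imaging.capture(name): name is "side" or "top"; returns a dict with "pixels" (400x640x3 uint8, blue, green, red), "fx", "fy", "cx", "cy" (pixels), "distortion" ([k1, k2, p1, p2, k3] as OpenCV has them; the pictures are not rectified), "R" (3x3) and "t" (3): a world point X has camera coordinates R X + t. Camera axes: x right, y down, z forward; pixel columns grow to the right and rows downward; lengths in m; the calibration is good to about 2 mm. A picture is of the moment at which its call begins. There is no depth.
- r.close_job(): hands the job in, once; it reports no verdict.
The state is a dict: "time_s": time; "joint_pos": joint angles; "dq": joint speeds; "effort": joint torques, N m; "position": TCP position; "tcp_rot": TCP orientation; "contact_force": force on the tool from outside, world axes, zero at the start; "wrist_torque": the same for the moment, N m; "finger_gap": opening from 0.0 (shut) to 1.0 (fully open).
Only numpy, scipy, OpenCV 4.12 (cv2) and the standard library are available. Lean on these libraries where they do the work, as an engineer would, in place of code of your own. Each camera call takes 0.05 s, during which the arm holds its last target.

## Working session

There is one attempt and no reset: what is moved stays moved. The work goes in short steps, Python scripts to look and compute and a tool call to move; the robot and the scene stay as the last step left them, time stands still between calls to the robot, and variables do not carry over. Pictures are saved under pics/ and viewed, and the job is handed in when it is done.

Besides the shell and the picture viewer there is one more tool, called after ">>>" as name(argument=value, ...) on one line, values as JSON. step_arm: Moves the arm, as the interface text tells. Its arguments: {"type":"object","properties":{"rows":{"type":"array"}},"required":["rows"]}

```bash
mkdir -p pics; python3 - <<'E'
from bench import monitor, imaging, r
import cv2,pickle
s=monitor.read_state();print(s)
for n in("top","side"):
    c=imaging.capture(n);cv2.imwrite(f"pics/{n}0.png",c["pixels"]);pickle.dump(c,open(f"{n}0.pkl","wb"))
    print(n,c["fx"],c["fy"],c["cx"],c["cy"],c["distortion"],c["R"],c["t"])
E
```

```text
{'time_s': 0.0, 'joint_pos': array([ 1.14861654e+00,  1.31153630e-01,  1.48930819e+00, -9.59614363e-06,
        1.52300655e+00, -8.53966903e-02]), 'dq': array([ 5.10562654e-04,  2.20859234e-03,  1.67541965e-03,  6.96388729e-05,
        3.65667314e-04, -1.09306667e-03]), 'effort': array([-1.37294483e-03, -5.69413698e+01, -5.00538576e+01, -3.41372024e-04,
        1.52217963e-02,  6.55350300e-05]), 'position': array([0.19801984, 0.56578374, 0.23023306]), 'tcp_rot': array([ 0.57706499,  0.4085594 , -0.40969926, -0.5763868 ]), 'contact_force': array([ 1.03350436, -0.31304607,  0.19857596]), 'wrist_torque': array([0.01320391, 0.00513356, 0.0111982 ]), 'finger_gap': 0.9996572047562927}
top 438.57540956067646 438.57540956067646 322.95301169905446 198.31280543414175 [-0.03349571  0.          0.          0.          0.        ] [[ 0.00651955 -0.99985232  0.01590061]
 [-0.99515528 -0.00804719 -0.09798577]
 [ 0.09809925 -0.01518475 -0.99506078]] [8.97576172e-04 5.07418329e-01 1.36315273e+00]
side 368.43891392707883 368.43891392707883 318.7546305205757 203.37658619836657 [-0.00828217  0.          0.          0.          0.        ] [[ 0.99593998 -0.08993818  0.00383219]
 [-0.05869807 -0.68109701 -0.72983656]
 [ 0.06825027  0.72664847 -0.68361093]] [-0.47989351  0.10967007  1.09566045]
```

View pics/top0.png

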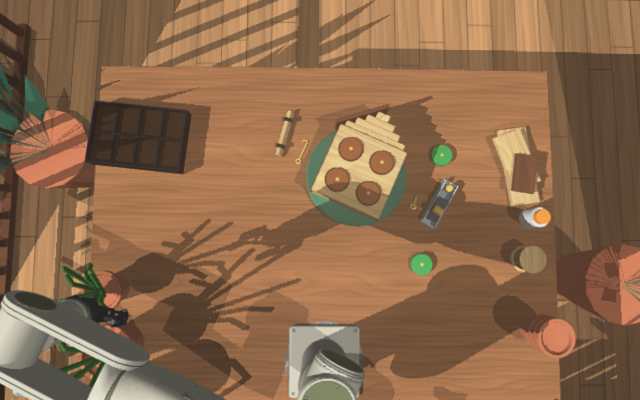

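View pics/side0.png

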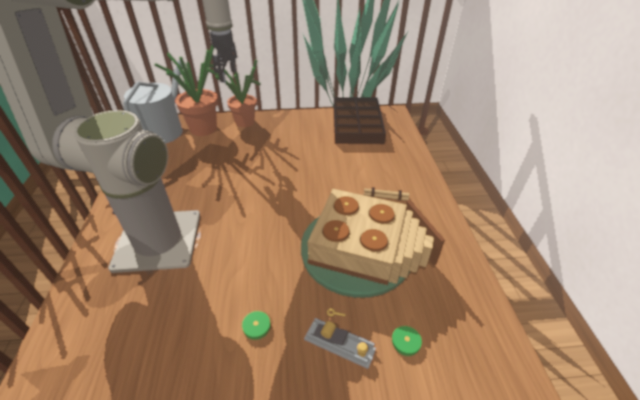

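Top view: there are four brown covers in the house at about (351,149), (382,161), (337,180) and (368,193). Possible mix-ups are the green discs at (442,155) and (422,265), the brown block at (523,173) and the grey-brown pot at (530,258). I choose the four brown discs in the pale board and will now measure them in both views.

```bash
cat > h.py <<'E'
import cv2,numpy as np
def ray(c,uv):
    K=np.array([[c["fx"],0,c["cx"]],[0,c["fy"],c["cy"]],[0,0,1]])
    p=cv2.undistortPoints(np.array(uv,float).reshape(-1,1,2),K,np.array(c["distortion"],float)).reshape(-1,2)
    R=np.array(c["R"]);t=np.array(c["t"])
    return -R.T@t,(np.c_[p,np.ones(len(p))])@R
def onz(c,uv,z):
    o,d=ray(c,uv);return o+d*((z-o[2])/d[:,2])[:,None]
def covers(c,box):
    x0,y0,x1,y1=box
    img=c["pixels"];hsv=cv2.cvtColor(img,cv2.COLOR_BGR2HSV)
    return img,hsv
E
python3 - <<'E'
import pickle,cv2,numpy as np
from h import *
for n,b in(("top",(300,100,420,230)),("side",(290,170,450,300))):
    c=pickle.load(open(n+"0.pkl","rb"));x0,y0,x1,y1=b
    im=c["pixels"][y0:y1,x0:x1];cv2.imwrite(f"pics/{n}crop.png",cv2.resize(im,None,fx=5 if n=="side" else 4,fy=5 if n=="side" else 4,interpolation=cv2.INTER_CUBIC)[:600,:800])
    for p in ([(351,145),(382,157),(337,176),(368,188)] if n=="top" else [(346,201),(382,209),(336,226),(375,235)]):
        print(n,p,cv2.cvtColor(c["pixels"],cv2.COLOR_BGR2HSV)[p[1],p[0]])
    print(cv2.cvtColor(c["pixels"],cv2.COLOR_BGR2HSV)[165 if n=="top" else 222,360])
    hsv=cv2.cvtColor(im,cv2.COLOR_BGR2HSV)
    m=cv2.inRange(hsv,(4,110,60),(14,255,190))
    k,l,st,ce=cv2.connectedComponentsWithStats(m)
    for i in range(1,k):
        if 150<st[i,4]<1500:
            uv=ce[i]+[x0,y0];print(n,st[i],uv.round(1),onz(c,[uv],.135).round(4))
E
```

```text
top (351, 145) [ 12 148 162]
top (382, 157) [ 12 146 162]
top (337, 176) [ 13 145 171]
top (368, 188) [ 12 144 156]
[ 20 100 226]
top [ 39  38  24  23 417] [350.4 148.6] [[ 0.6444 -0.0736  0.135 ]]
top [ 70  51  24  23 420] [381.2 162.1] [[ 0.6051 -0.1645  0.135 ]]
top [ 25  68  24  23 423] [336.8 179. ] [[ 0.5538 -0.0337  0.135 ]]
top [ 56  81  24  24 424] [367.8 192.8] [[ 0.5139 -0.1247  0.135 ]]
side (346, 201) [ 14 150 185]
side (382, 209) [ 14 150 185]
side (336, 226) [ 13 148 134]
side (375, 235) [ 14 152 181]
[ 18  89 231]
side [ 44  27  25  18 342] [345.8 205.7] [[ 0.5523 -0.0406  0.135 ]]
side [ 79  34  25  19 355] [381.5 213.5] [[ 0.6435 -0.0791  0.135 ]]
side [ 33  50  26  22 440] [335.5 230.5] [[ 0.5126 -0.1298  0.135 ]]
side [ 70  60  28  21 439] [373.8 240.1] [[ 0.6041 -0.1704  0.135 ]]
side [ 19  90  79  24 295] [347.6 271.2] [[ 0.5248 -0.2591  0.135 ]]
```

View pics/topcrop.png

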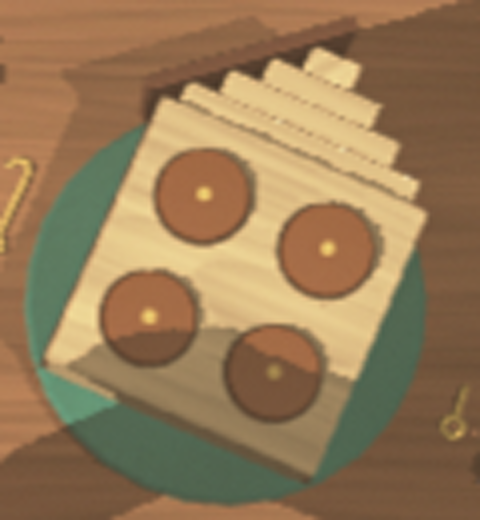

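View pics/sidecrop.png

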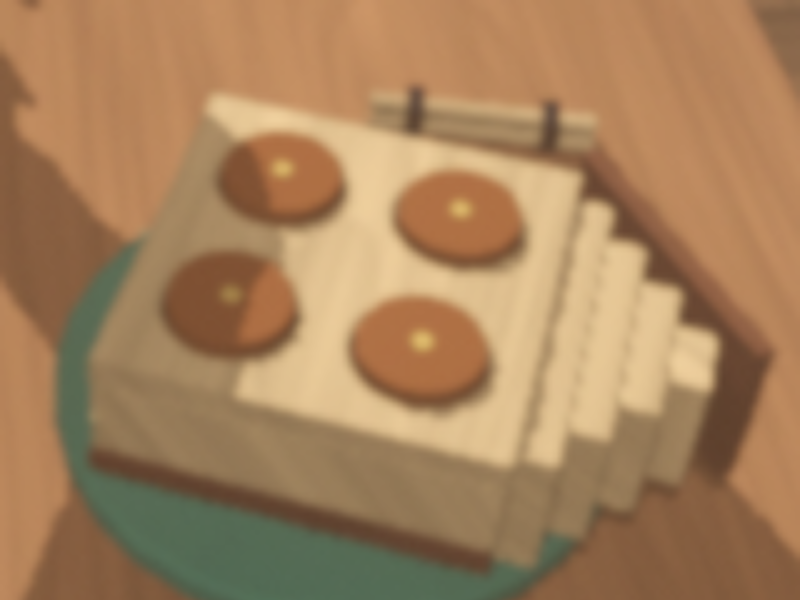

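Crops: four brown discs with brass dots. In the top view the dots are at (351,148), (382,162), (337,179) and (368,193); no green discs are in the house. Next I triangulate the dots.

```bash
python3 - <<'E'
import pickle,numpy as np
from h import *
from scipy.spatial.transform import Rotation as Ro
T=pickle.load(open("top0.pkl","rb"));S=pickle.load(open("side0.pkl","rb"))
t=[(337.1,178.8),(368,192.7),(350.6,148.1),(381.6,161.7)]
s=[(346.2,203.3),(335.8,228.5),(381.6,211.5),(374,237.9)]
o1,d1=ray(T,t);o2,d2=ray(S,s)
for i in range(4):
    A=np.c_[d1[i],-d2[i]];k=np.linalg.lstsq(A,o2-o1,rcond=None)[0]
    print(i+1,(o1+k[0]*d1[i]).round(4),(o2+k[1]*d2[i]).round(4),onz(T,t,.135)[i].round(4),onz(S,s,.135)[i].round(4))
R=Ro.from_quat([ 0.57706499,  0.4085594 , -0.40969926, -0.5763868 ]).as_matrix();print(R.round(3))
E
```

```text
1 [ 0.5538 -0.0346  0.1383] [ 0.554  -0.0346  0.1383] [ 0.5543 -0.0348  0.135 ] [ 0.5547 -0.0311  0.135 ]
2 [ 0.5138 -0.125   0.1372] [ 0.514  -0.125   0.1372] [ 0.5141 -0.1253  0.135 ] [ 0.5143 -0.123   0.135 ]
3 [ 0.6455 -0.0741  0.1377] [ 0.6446 -0.074   0.1375] [ 0.6461 -0.0743  0.135 ] [ 0.6454 -0.0715  0.135 ]
4 [ 0.6059 -0.1654  0.1375] [ 0.6054 -0.1654  0.1374] [ 0.6063 -0.1658  0.135 ] [ 0.606  -0.1633  0.135 ]
[[ 0.33  -0.001 -0.944]
 [ 0.944 -0.002  0.33 ]
 [-0.002 -1.     0.   ]]
```

Dots triangulate to within 3 mm of the expected height. The tool's z axis is already nearly along the house's -x, so no turning is needed. I shut the fingers and travel to cover 1's rim.

>>> step_arm(rows=[0, 0.005, -0.01, 0.01, 0, 0, 0, 0, 0.01, -0.02, 0.01, 0, 0, 0, 0, 0.015, -0.027, 0, 0, 0, 0, 0, 0.015, -0.027, 0, 0, 0, 0, 0, 0.015, -0.027, 0, 0, 0, 0, 0, 0.015, -0.027, 0, 0, 0, 0, 0, 0.015, -0.027, 0, 0, 0, 0, 0, 0.015, -0.027, 0, 0, 0, 0])

```text
time_s: 0.77
position: [0.3038, 0.3724, 0.2518]
tcp_rot: [0.577, 0.409, -0.409, -0.577]
contact_force: [0.4, 0.2, 0.5]
finger_gap: 0.001
```

>>> step_arm(rows=[0, 0.015, -0.027, 0, 0, 0, 0, 0, 0.015, -0.027, 0, 0, 0, 0, 0, 0.015, -0.027, 0, 0, 0, 0, 0, 0.015, -0.027, 0, 0, 0, 0, 0, 0.015, -0.027, 0, 0, 0, 0, 0, 0.015, -0.027, 0, 0, 0, 0, 0, 0.015, -0.027, 0, 0, 0, 0, 0, 0.015, -0.027, 0, 0, 0, 0])

```text
time_s: 1.43
position: [0.4235, 0.1563, 0.2519]
tcp_rot: [0.577, 0.409, -0.409, -0.577]
contact_force: [1.1, -0.1, -0.7]
finger_gap: -0.002
```

>>> step_arm(rows=[0, 0.015, -0.027, 0, 0, 0, 0, 0, 0.015, -0.027, 0, 0, 0, 0, 0, 0.015, -0.027, 0, 0, 0, 0, 0, 0.015, -0.027, 0, 0, 0, 0, 0, 0.015, -0.027, -0.02, 0, 0, 0, 0, 0.01, -0.02, -0.02, 0, 0, 0, 0, 0, 0, -0.02, 0, 0, 0, 0, 0, 0, 0, 0, 0, 0])

```text
time_s: 2.1
position: [0.5057, 0.0018, 0.1871]
tcp_rot: [-0.576, -0.406, 0.41, 0.579]
contact_force: [-1.2, 0.5, -0.5]
finger_gap: 0.005
```

>>> step_arm(rows=[0, 0.011, -0.013, 0, 0, 0, 0, 0, 0.011, -0.013, -0.01, 0, 0, 0, 0, 0, 0, -0.015, 0, 0, 0, 0, 0, 0, -0.013, 0, 0, 0, 0, 0, 0, -0.005, 0, 0, 0, 0, 0, 0, 0, 0, 0, 0, 0, 0, 0, 0, 0, 0, 0])

```text
time_s: 2.68
position: [0.5299, -0.0222, 0.1486]
tcp_rot: [-0.576, -0.409, 0.409, 0.577]
contact_force: [0.0, 0.6, -0.1]
finger_gap: -0.001
```

```bash
cat > snap.py <<'E'
import sys,cv2,pickle,numpy as np
from bench import monitor, imaging, r
k=sys.argv[1];o=[]
for n,b in(("top",(290,100,430,230)),("side",(280,140,450,300))):
    c=imaging.capture(n);x0,y0,x1,y1=b
    pickle.dump(c,open(f"{n}{k}.pkl","wb"))
    o.append(cv2.resize(c["pixels"][y0:y1,x0:x1],(400,400*(y1-y0)//(x1-x0)),interpolation=cv2.INTER_CUBIC)[:370])
h=min(a.shape[0] for a in o);cv2.imwrite(f"pics/s{k}.png",np.hstack([a[:h] for a in o]))
s=monitor.read_state();print(s["time_s"],s["position"].round(4),s["contact_force"].round(2))
E
python3 snap.py 1
```

```text
2.7833 [ 0.5306 -0.0224  0.1494] [-0.57  0.05  0.31]
```

View pics/s1.png

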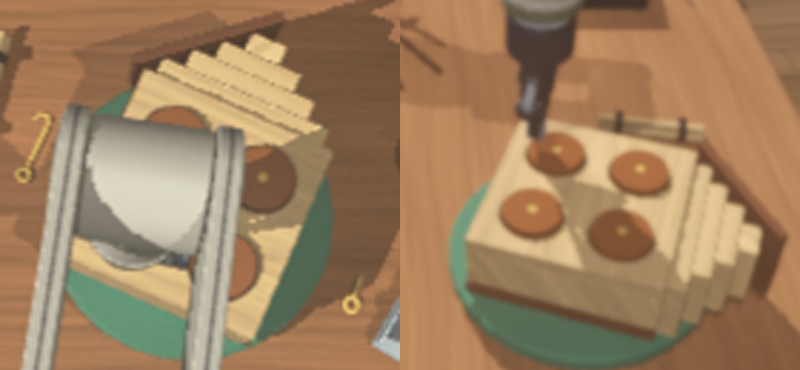

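The side view (right half) shows the shut tips at (537,135), just above cover 1's rim on the robot side. I go down slowly.

>>> step_arm(rows=[0, -0.002, -0.002, -0.005, 0, 0, 0, 0, 0, 0, -0.004, 0, 0, 0, 0, 0, 0, -0.001, 0, 0, 0, 0, 0, 0, -0.001, 0, 0, 0, 0, 0, 0, 0, 0, 0, 0])

```text
time_s: 3.2
position: [0.528, -0.0247, 0.1369]
tcp_rot: [-0.577, -0.409, 0.409, 0.577]
contact_force: [-0.1, -0.6, -0.3]
finger_gap: -0.0
```

>>> step_arm(rows=[0, 0, 0, -0.001, 0, 0, 0, 0, 0, 0, -0.001, 0, 0, 0, 0, 0, 0, 0, 0, 0, 0])

```text
time_s: 3.45
position: [0.5282, -0.0247, 0.1351]
tcp_rot: [-0.577, -0.409, 0.409, 0.577]
contact_force: [-0.0, 0.6, -0.3]
finger_gap: 0.003
```

>>> step_arm(rows=[0, 0, 0, -0.001, 0, 0, 0, 0, 0, 0, 0, 0, 0, 0])

```text
time_s: 3.62
position: [0.5284, -0.0247, 0.135]
tcp_rot: [0.577, 0.409, -0.409, -0.577]
contact_force: [-3.0, -0.0, 5.6]
finger_gap: -0.002
```

>>> step_arm(rows=[0, 0, 0, -0.001, 0, 0, 0, 0, 0, 0, 0, 0, 0, 0])

```text
time_s: 3.78
position: [0.5286, -0.0247, 0.135]
tcp_rot: [0.577, 0.409, -0.409, -0.576]
contact_force: [-6.5, 0.9, 12.0]
finger_gap: 0.0
```

Cover 1 does not give (12 N, no travel), so it is firm. On to cover 2.

>>> step_arm(rows=[0, 0, 0, 0.008, 0, 0, 0, 0, 0, 0, 0.01, 0, 0, 0, 0, -0.01, -0.0228, 0, 0, 0, 0, 0, -0.01, -0.0228, 0, 0, 0, 0, 0, -0.01, -0.0228, 0, 0, 0, 0, 0, -0.01, -0.0228, -0.005, 0, 0, 0, 0, 0, 0, -0.006, 0, 0, 0, 0, 0, 0, 0, 0, 0, 0])

```text
time_s: 4.45
position: [0.4876, -0.1167, 0.1398]
tcp_rot: [-0.577, -0.408, 0.409, 0.577]
contact_force: [-0.4, 0.8, -0.7]
finger_gap: -0.001
```

>>> step_arm(rows=[0, 0, 0, -0.002, 0, 0, 0, 0, 0, 0, -0.001, 0, 0, 0, 0, 0, 0, 0, 0, 0, 0, 0, 0, 0, 0, 0, 0, 0])

```text
time_s: 4.78
position: [0.4886, -0.1152, 0.1375]
tcp_rot: [0.576, 0.41, -0.409, -0.576]
contact_force: [0.9, 0.2, -0.7]
finger_gap: 0.005
```

>>> step_arm(rows=[0, 0, 0, -0.0015, 0, 0, 0, 0, 0, 0, -0.001, 0, 0, 0, 0, 0, 0, 0, 0, 0, 0])

```text
time_s: 5.03
position: [0.4886, -0.1156, 0.1351]
tcp_rot: [0.577, 0.409, -0.409, -0.577]
contact_force: [-0.2, 0.8, 3.0]
finger_gap: 0.003
```

>>> step_arm(rows=[0, 0, 0, -0.001, 0, 0, 0, 0, 0, 0, 0, 0, 0, 0])

```text
time_s: 5.2
position: [0.4886, -0.1157, 0.135]
tcp_rot: [0.577, 0.409, -0.409, -0.577]
contact_force: [-3.9, 3.1, 10.4]
finger_gap: 0.002
```

>>> step_arm(rows=[0, 0, 0, 0, 0, 0, 0])

```text
time_s: 5.28
position: [0.4886, -0.1157, 0.135]
tcp_rot: [0.577, 0.409, -0.409, -0.577]
contact_force: [-4.7, 3.1, 9.9]
finger_gap: 0.004
```

Cover 2 is firm too (10 N, no travel). Next is cover 4.

>>> step_arm(rows=[0, 0, 0, 0.007, 0, 0, 0, 0, 0, 0, 0.01, 0, 0, 0, 0, 0.023, -0.01, 0, 0, 0, 0, 0, 0.023, -0.01, 0, 0, 0, 0, 0, 0.023, -0.01, 0, 0, 0, 0, 0, 0.022, -0.01, -0.005, 0, 0, 0, 0, 0, 0, -0.006, 0, 0, 0, 0, 0, 0, 0, 0, 0, 0])

```text
time_s: 5.95
position: [0.5791, -0.156, 0.1384]
tcp_rot: [-0.576, -0.409, 0.41, 0.577]
contact_force: [-1.2, 0.9, 0.0]
finger_gap: -0.003
```

>>> step_arm(rows=[0, 0, 0, -0.002, 0, 0, 0, 0, 0, 0, -0.001, 0, 0, 0, 0, 0, 0, 0, 0, 0, 0, 0, 0, 0, 0, 0, 0, 0])

```text
time_s: 6.28
position: [0.579, -0.1557, 0.1374]
tcp_rot: [0.577, 0.409, -0.409, -0.577]
contact_force: [1.0, 0.3, 0.3]
finger_gap: 0.001
```

>>> step_arm(rows=[0, 0, 0, -0.001, 0, 0, 0, 0, 0, 0, -0.001, 0, 0, 0, 0, 0, 0, 0, 0, 0, 0])

```text
time_s: 6.53
position: [0.5793, -0.1559, 0.1351]
tcp_rot: [0.577, 0.409, -0.409, -0.577]
contact_force: [0.1, -0.2, -0.3]
finger_gap: 0.003
```

>>> step_arm(rows=[0, 0, 0, -0.001, 0, 0, 0, 0, 0, 0, 0, 0, 0, 0])

```text
time_s: 6.7
position: [0.5794, -0.1559, 0.1351]
tcp_rot: [0.577, 0.409, -0.409, -0.577]
contact_force: [-4.3, 1.9, 8.8]
finger_gap: 0.001
```

Cover 4 is firm too (9 N, no travel). Now cover 3.

>>> step_arm(rows=[0, 0, 0, 0.007, 0, 0, 0, 0, 0, 0, 0.01, 0, 0, 0, 0, 0.01, 0.023, 0, 0, 0, 0, 0, 0.01, 0.023, 0, 0, 0, 0, 0, 0.01, 0.023, 0, 0, 0, 0, 0, 0.01, 0.023, -0.005, 0, 0, 0, 0, 0, 0, -0.006, 0, 0, 0, 0, 0, 0, 0, 0, 0, 0])

```text
time_s: 7.37
position: [0.6191, -0.0626, 0.139]
tcp_rot: [-0.576, -0.409, 0.41, 0.577]
contact_force: [-0.7, -1.2, -0.7]
finger_gap: -0.0
```

>>> step_arm(rows=[0, 0, 0, -0.002, 0, 0, 0, 0, 0, 0, -0.001, 0, 0, 0, 0, 0, 0, 0, 0, 0, 0, 0, 0, 0, 0, 0, 0, 0])

```text
time_s: 7.7
position: [0.6191, -0.0648, 0.137]
tcp_rot: [0.577, 0.409, -0.409, -0.577]
contact_force: [0.3, 0.1, -0.6]
finger_gap: 0.003
```

>>> step_arm(rows=[0, 0, 0, -0.001, 0, 0, 0, 0, 0, 0, -0.001, 0, 0, 0, 0, 0, 0, 0, 0, 0, 0])

```text
time_s: 7.95
position: [0.6191, -0.0642, 0.1347]
tcp_rot: [-0.577, -0.409, 0.409, 0.577]
contact_force: [-0.4, -0.2, 0.7]
finger_gap: 0.001
```

>>> step_arm(rows=[0, 0, 0, -0.001, 0, 0, 0, 0, 0, 0, 0, 0, 0, 0])

```text
time_s: 8.12
position: [0.6192, -0.0639, 0.1336]
tcp_rot: [-0.577, -0.409, 0.409, 0.577]
contact_force: [0.2, 0.2, 1.0]
finger_gap: 0.001
```

Cover 3 gives: 1 N and below the 135 mm level. I tip it fully.

>>> step_arm(rows=[0, 0, 0, -0.001, 0, 0, 0, 0, 0, 0, 0, 0, 0, 0])

```text
time_s: 8.28
position: [0.6192, -0.0638, 0.1327]
tcp_rot: [-0.577, -0.409, 0.409, 0.577]
contact_force: [-0.6, -0.4, 1.4]
finger_gap: 0.0
```

>>> step_arm(rows=[0, 0, 0, -0.001, 0, 0, 0, 0, 0, 0, 0, 0, 0, 0])

```text
time_s: 8.45
position: [0.6194, -0.0639, 0.1325]
tcp_rot: [0.577, 0.409, -0.409, -0.577]
contact_force: [-1.2, 1.1, 5.3]
finger_gap: -0.003
```

>>> step_arm(rows=[0, 0, 0, -0.0005, 0, 0, 0, 0, 0, 0, 0, 0, 0, 0])

```text
time_s: 8.62
position: [0.6195, -0.0639, 0.1324]
tcp_rot: [0.577, 0.409, -0.409, -0.577]
contact_force: [-4.3, 1.1, 7.7]
finger_gap: -0.001
```

```bash
python3 snap.py 2
```

```text
8.7167 [ 0.6194 -0.0639  0.1323] [-3.91  0.1   6.65]
```

View pics/s2.png

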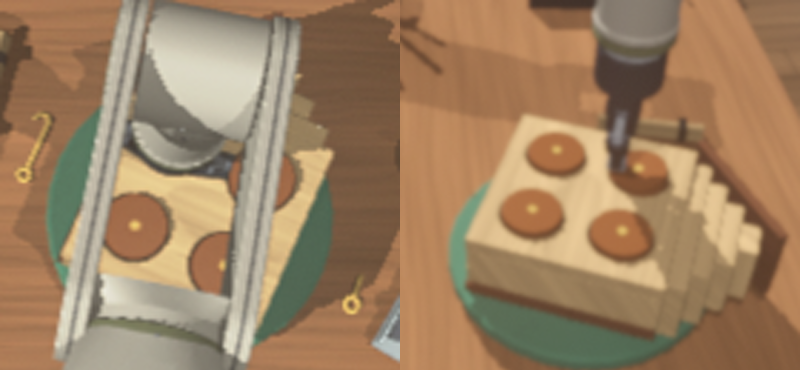

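The side view shows the tips at (618,165) on cover 3's robot-side rim, with the cover tilted. The 2.7 mm of travel and then a stop fit about 0.15 rad. I lift off, let it drop back, and move over its middle.

>>> step_arm(rows=[0, 0, 0, 0.005, 0, 0, 0, 0, 0, 0, 0.01, 0, 0, 0, 0, 0.013, -0.0045, 0, 0, 0, 0, 0, 0.013, -0.0045, 0, 0, 0, 0, 0, 0, 0, 0, 0, 0, 0, 0, 0, 0, 0, 0, 0, 0, 0, 0, 0, 0, 0, 0, 0])

```text
time_s: 9.3
position: [0.6448, -0.0727, 0.1462]
tcp_rot: [-0.577, -0.409, 0.409, 0.577]
contact_force: [0.3, -0.4, 0.5]
finger_gap: -0.002
```

```bash
python3 snap.py 3
```

```text
9.4 [ 0.6447 -0.0726  0.1462] [-0.91  0.59  0.35]
```

View pics/s3.png

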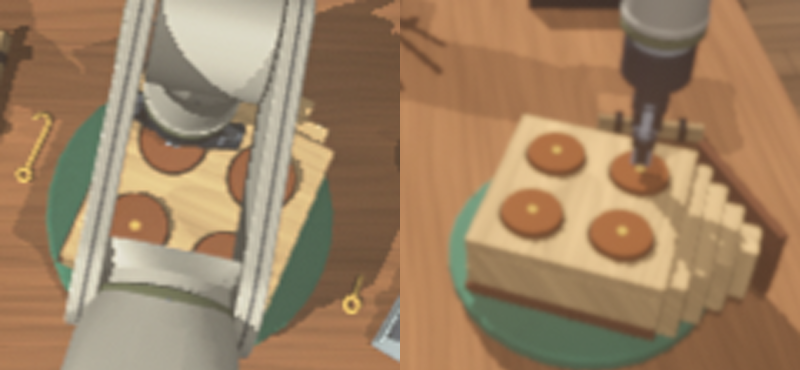

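The side view shows the tips at (640,163), above cover 3's brass dot at (640,168), and the cover level again. I press at the middle.

>>> step_arm(rows=[0, 0, 0, -0.005, 0, 0, 0, 0, 0, 0, -0.004, 0, 0, 0, 0, 0, 0, -0.001, 0, 0, 0, 0, 0, 0, -0.001, 0, 0, 0, 0, 0, 0, -0.001, 0, 0, 0, 0, 0, 0, 0, 0, 0, 0])

```text
time_s: 9.9
position: [0.6453, -0.0728, 0.1352]
tcp_rot: [0.577, 0.409, -0.409, -0.577]
contact_force: [-0.6, 0.1, 2.2]
finger_gap: -0.001
```

>>> step_arm(rows=[0, 0, 0, -0.001, 0, 0, 0, 0, 0, 0, -0.001, 0, 0, 0, 0, 0, 0, 0, 0, 0, 0])

```text
time_s: 10.15
position: [0.6457, -0.073, 0.1342]
tcp_rot: [0.577, 0.409, -0.409, -0.576]
contact_force: [-5.6, 1.5, 10.6]
finger_gap: -0.0
```

>>> step_arm(rows=[0, 0, 0, -0.001, 0, 0, 0, 0, 0, 0, -0.001, 0, 0, 0, 0, 0, 0, 0, 0, 0, 0])

```text
time_s: 10.4
position: [0.6457, -0.073, 0.1324]
tcp_rot: [0.577, 0.41, -0.409, -0.576]
contact_force: [-4.4, 1.2, 12.2]
finger_gap: 0.003
```

>>> step_arm(rows=[0, 0, 0, -0.001, 0, 0, 0, 0, 0, 0, 0, 0, 0, 0])

```text
time_s: 10.57
position: [0.6457, -0.0729, 0.1315]
tcp_rot: [0.577, 0.41, -0.409, -0.576]
contact_force: [-5.7, 1.1, 13.0]
finger_gap: -0.001
```

The stud is driving at about 12 N. I continue to the seat, at roughly 130.5 mm.

>>> step_arm(rows=[0, 0, 0, -0.001, 0, 0, 0, 0, 0, 0, -0.001, 0, 0, 0, 0, 0, 0, 0, 0, 0, 0])

```text
time_s: 10.82
position: [0.6458, -0.0729, 0.1305]
tcp_rot: [0.577, 0.41, -0.409, -0.576]
contact_force: [-10.1, 1.2, 19.8]
finger_gap: 0.002
```

>>> step_arm(rows=[0, 0, 0, -0.001, 0, 0, 0, 0, 0, 0, 0, 0, 0, 0])

```text
time_s: 10.98
position: [0.6459, -0.073, 0.1305]
tcp_rot: [0.577, 0.41, -0.409, -0.576]
contact_force: [-14.0, 3.0, 24.1]
finger_gap: 0.001
```

>>> step_arm(rows=[0, 0, 0, -0.0008, 0, 0, 0, 0, 0, 0, 0, 0, 0, 0, 0, 0, 0, 0, 0, 0, 0])

```text
time_s: 11.23
position: [0.6461, -0.073, 0.1305]
tcp_rot: [0.577, 0.41, -0.408, -0.576]
contact_force: [-14.5, 2.8, 27.9]
finger_gap: -0.003
```

>>> step_arm(rows=[0, 0, 0, 0.003, 0, 0, 0, 0, 0, 0, 0.004, 0, 0, 0, 0, 0, 0, 0.01, 0, 0, 0, 0, 0, 0, 0.03, 0, 0, 0, 0, 0, 0, 0.03, 0, 0, 0, 0, -0.01, 0.02, 0.02, 0, 0, 0, 0, -0.015, 0.03, 0, 0, 0, 0, 0, -0.015, 0.03, 0, 0, 0, 0])

```text
time_s: 11.9
position: [0.6062, 0.0071, 0.2252]
tcp_rot: [0.578, 0.41, -0.407, -0.576]
contact_force: [0.6, 0.3, -0.8]
finger_gap: 0.0
```

>>> step_arm(rows=[0, -0.015, 0.03, 0, 0, 0, 0, 0, -0.015, 0.03, 0, 0, 0, 0, 0, -0.015, 0.03, 0, 0, 0, 0, 0, -0.015, 0.03, 0, 0, 0, 0, 0, -0.015, 0.03, 0, 0, 0, 0, 0, -0.015, 0.03, 0, 0, 0, 0, 0, -0.015, 0.03, 0, 0, 0, 0, 0, -0.015, 0.03, 0, 0, 0, 0])

```text
time_s: 12.57
position: [0.4843, 0.2484, 0.2228]
tcp_rot: [-0.577, -0.409, 0.409, 0.577]
contact_force: [0.7, 0.9, -0.2]
finger_gap: -0.002
```

>>> step_arm(rows=[0, -0.01, 0.02, 0, 0, 0, 0, 0, -0.005, 0.01, 0, 0, 0, 0, 0, 0, 0, 0, 0, 0, 0, 0, 0, 0, 0, 0, 0, 0, 0, 0, 0, 0, 0, 0, 0])

```text
time_s: 12.98
position: [0.4708, 0.2762, 0.2225]
tcp_rot: [0.577, 0.409, -0.409, -0.577]
contact_force: [-0.7, -0.5, -0.6]
finger_gap: -0.001
```

```bash
python3 snap.py 4; python3 - <<'E'
import pickle,numpy as np,cv2
from h import *
for k in "04":
  for n,b in(("top",(300,100,420,230)),("side",(290,170,450,300))):
    c=pickle.load(open(n+k+".pkl","rb"));x0,y0,x1,y1=b
    hsv=cv2.cvtColor(c["pixels"][y0:y1,x0:x1],cv2.COLOR_BGR2HSV)
    m=cv2.inRange(hsv,(4,110,60),(14,255,190))
    q,l,st,ce=cv2.connectedComponentsWithStats(m)
    for i in range(1,q):
        if 150<st[i,4]<1500: print(k,n,st[i],(ce[i]+[x0,y0]).round(1))
E
```

```text
13.0833 [0.4709 0.276  0.2225] [-0.24  0.3  -0.18]
0 top [ 39  38  24  23 417] [350.4 148.6]
0 top [ 70  51  24  23 420] [381.2 162.1]
0 top [ 25  68  24  23 423] [336.8 179. ]
0 top [ 56  81  24  24 424] [367.8 192.8]
0 side [ 44  27  25  18 342] [345.8 205.7]
0 side [ 79  34  25  19 355] [381.5 213.5]
0 side [ 33  50  26  22 440] [335.5 230.5]
0 side [ 70  60  28  21 439] [373.8 240.1]
0 side [ 19  90  79  24 295] [347.6 271.2]
4 top [ 39  37  24  24 408] [350.2 148.5]
4 top [ 70  51  24  23 416] [381.2 162.2]
4 top [ 25  68  24  23 417] [336.7 179.1]
4 top [ 56  82  24  23 427] [367.8 192.8]
4 side [ 44  26  25  19 346] [346.3 205.2]
4 side [ 79  35  25  19 345] [381.4 214.1]
4 side [ 33  51  26  21 408] [335.7 230.8]
4 side [ 70  59  28  22 451] [373.8 239.9]
4 side [ 19  90  79  24 293] [348.  271.4]
```

View pics/s4.png

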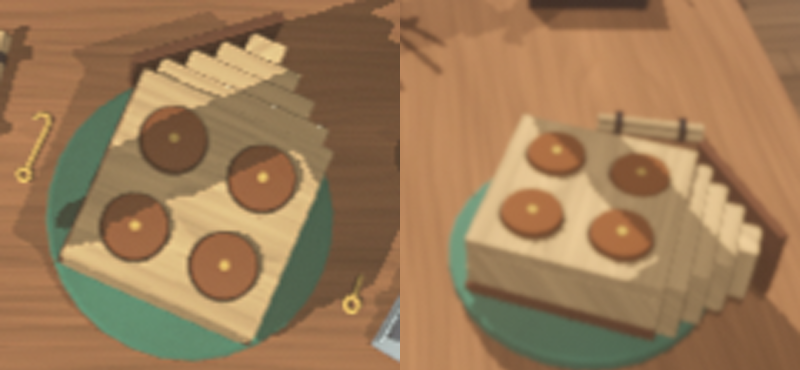

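The last view shows cover 3 level, in shadow. Its dot is at (641,172) in the side view, against (640,168) before pressing, which is about the expected 4.5 mm drop. The other covers and the hook, eye and dowels have not moved. Handing in.

```bash
python3 -c "
from bench import monitor, imaging, r
print(r.close_job())"
```

```text
the job is handed in; nothing more can be done
None
```

The rocking cover was cover_3; I tipped it, pressed it home at its middle, took the hand away and handed the job in at about 13 s.

- **Finding it:** I pressed the robot-side rims with shut fingertips. Covers 1, 2 and 4 took 9–12 N at 135 mm with no travel. Cover 3 gave way at about 1 N and stopped after 2.7 mm of travel, which fits a tip of roughly 0.15 rad. Let go, it came back level.
- **Pressing it home:** On its middle the stud drove in at about 12–13 N. The top went from 135 mm to a hard stop at 130.5 mm, and I held it there at 28 N.
- **Last checks:** After withdrawing, the pictures show cover 3 level and lower by about the expected amount. The other covers, hook, eye and dowels have not moved. The hand is clear, with the wrist force back to its noise level. I did not measure the stud or feel cover 3 again after lifting off. The plane and green discs were mostly or wholly outside the last crops, but the hand never went near them. No check failed.

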